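# Bottle row re-racked in reverse order

### The job

The four finishing bottles stand on the flat wooden stand with the cork pads in the order in which they are used, from left to right. A left-handed colleague takes over and works from right to left: move all four into the light wooden rack with the four pockets, one bottle to a pocket, in the reverse order, so that the bottle now farthest left ends up farthest right, and so on. Stand each one upright in its pocket and do not tip any bottle over on the way.

Things in the scene. Friction and masses are not known exactly. Their poses are not given: they have to be found in the camera images.
- glue_bottle: white round glue bottle with a long pointed orange nozzle, 34 mm across and 93 mm tall; the body is at its full width up to about 40 mm, tapers to 73 mm, the nozzle above is 8 mm thick. 0.03 kg. Loose, origin under the centre of its foot, z up along the bottle.
- broad_bottle: small white oblong bottle with a round white cap, the broader of the two: body 28 mm (its x) by 32 mm (its y) and 51 mm high, cap 20 mm across, 83 mm tall in all. 0.05 kg; at the start its x axis points within 0.15 rad of the stand's x axis. Loose, origin under the centre of its foot, z up along the bottle.
- slim_bottle: small white oblong bottle with a round white cap, the slimmer and taller of the two: body 22 mm (its x) by 26 mm (its y) and 57 mm high, cap 16 mm across, 93 mm tall in all. 0.05 kg; at the start its x axis points within 0.15 rad of the stand's x axis. Loose, origin under the centre of its foot, z up along the bottle.
- round_bottle: smallest bottle: round aluminium flask 28 mm across, straight-sided up to 44 mm, with a black cap 19 mm across, 70 mm tall in all. 0.045 kg. Loose, origin under the centre of its foot, z up along the bottle.
- stand: the bottles' stand: fixed flat board of medium brown wood, 62 (x) by 258 mm (y), 8 mm thick, a 22 mm high cheek at each end, on the robot's left or right. Its y axis points to the robot's left within 0.3 rad; the cork pads lie at y = +93, +31, -31 and -93 mm and the bottles on them stand 11 mm above the bench. Origin under its centre.
- rack: the rack to fill, on the other side: fixed block of light wood, 60 (x) by 258 mm (y), 17 mm high. Its y axis points to the robot's left within 0.3 rad. Four empty square pockets, 46 x 46 mm and 12 mm deep (floors 5 mm above the underside), lie at x = 0, y = +93, +31, -31 and -93 mm. Origin under its centre.
- pad_glue: 46 x 46 x 3 mm cork pad lying on the stand, which does not move; the glue bottle stands on it at the start. Origin under its centre.
- pad_broad: 46 x 46 x 3 mm cork pad lying on the stand, which does not move; the broader oblong bottle stands on it at the start. Origin under its centre.
- pad_slim: 46 x 46 x 3 mm cork pad lying on the stand, which does not move; the slim oblong bottle stands on it at the start. Origin under its centre.
- pad_round: 46 x 46 x 3 mm cork pad lying on the stand, which does not move; the round aluminium flask with the black cap stands on it at the start. Origin under its centre.

How it is judged:
At the end, for the whole second after the job is handed in: Each bottle stands in the rack pocket that mirrors its place on the stand (farthest left to farthest right, and so on): foot within 15 mm of the pocket's centre along either side, on the pocket's floor within 6 mm, upright within 0.12 rad, at rest and released (((y of pad_glue in the frame of stand between 0.081 and 0.105 m and y of glue_bottle in the frame of rack between -0.108 and -0.078 m) or (y of pad_glue in the frame of stand between 0.019 and 0.043 m and y of glue_bottle in the frame of rack between -0.046 and -0.016 m) or (y of pad_glue in the frame of stand between -0.043 and -0.019 m and y of glue_bottle in the frame of rack between 0.016 and 0.046 m) or (y of pad_glue in the frame of stand between -0.105 and -0.081 m and y of glue_bottle in the frame of rack between 0.078 and 0.108 m)) and x of glue_bottle in the frame of rack between -0.015 and 0.015 m and z of glue_bottle in the frame of rack between -0.001 and 0.011 m and angle between each of glue_bottle, broad_bottle, slim_bottle, round_bottle's own z axis and vertical below 0.12 rad and linear speed of each of glue_bottle, broad_bottle, slim_bottle, round_bottle below 0.02 m/s and contact force between each of glue_bottle, broad_bottle, slim_bottle, round_bottle and the fingers below 0.05 N and ((y of pad_broad in the frame of stand between 0.081 and 0.105 m and y of broad_bottle in the frame of rack between -0.108 and -0.078 m) or (y of pad_broad in the frame of stand between 0.019 and 0.043 m and y of broad_bottle in the frame of rack between -0.046 and -0.016 m) or (y of pad_broad in the frame of stand between -0.043 and -0.019 m and y of broad_bottle in the frame of rack between 0.016 and 0.046 m) or (y of pad_broad in the frame of stand between -0.105 and -0.081 m and y of broad_bottle in the frame of rack between 0.078 and 0.108 m)) and x of broad_bottle in the frame of rack between -0.015 and 0.015 m and z of broad_bottle in the frame of rack between -0.001 and 0.011 m and ((y of pad_slim in the frame of stand between 0.081 and 0.105 m and y of slim_bottle in the frame of rack between -0.108 and -0.078 m) or (y of pad_slim in the frame of stand between 0.019 and 0.043 m and y of slim_bottle in the frame of rack between -0.046 and -0.016 m) or (y of pad_slim in the frame of stand between -0.043 and -0.019 m and y of slim_bottle in the frame of rack between 0.016 and 0.046 m) or (y of pad_slim in the frame of stand between -0.105 and -0.081 m and y of slim_bottle in the frame of rack between 0.078 and 0.108 m)) and x of slim_bottle in the frame of rack between -0.015 and 0.015 m and z of slim_bottle in the frame of rack between -0.001 and 0.011 m and ((y of pad_round in the frame of stand between 0.081 and 0.105 m and y of round_bottle in the frame of rack between -0.108 and -0.078 m) or (y of pad_round in the frame of stand between 0.019 and 0.043 m and y of round_bottle in the frame of rack between -0.046 and -0.016 m) or (y of pad_round in the frame of stand between -0.043 and -0.019 m and y of round_bottle in the frame of rack between 0.016 and 0.046 m) or (y of pad_round in the frame of stand between -0.105 and -0.081 m and y of round_bottle in the frame of rack between 0.078 and 0.108 m)) and x of round_bottle in the frame of rack between -0.015 and 0.015 m and z of round_bottle in the frame of rack between -0.001 and 0.011 m); the robot touches nothing.
It fails at once if a bottle is tipped over (leans more than 0.6 rad) (angle between any of glue_bottle, broad_bottle, slim_bottle, round_bottle's own z axis and vertical above 0.6 rad).
It also fails if it takes over 112 s, if anything falls off the work surface, if the arm or the gripper's body presses on something with over 40 N, if the wrist force passes 120 N, or if a joint passes its speed limit or range.

### The arm

A 6-joint arm with a two-finger parallel gripper is mounted at the origin on a cart in front of the work surface, level with it; the furniture and walls round the work are solid. World frame = base frame: x ahead of the robot, y to its left, z up, the work surface at z = 0. Lengths are in m, angles in rad, forces in N, time in s.
With the tool pointing down it reaches from about 0.35 to 1 m from the base axis. Payload 7.1 kg.
Tool frame: the origin (TCP) lies midway between the tips of the shut fingers; the grasp point (between the pads) lies 19 mm behind it; z points along the fingers, y is the line along which they close (so a half turn about z gives the same grasp; the last joint's range is limited). The gripper opens to 85 mm and grips with 20 to 120 N. Pads are 22 mm wide; open, the fingers measure 114 mm over their backs; the gripper's body (76 mm by 85 mm) begins 54 mm behind the grasp point. The pads swing forward as they close: fully open they stand 13 mm farther back than shut.
Start: joints at [1.31, 0.423, 1.63, -0, 1.089, -0.019], TCP at [0.15, 0.607, 0.231] pointing down, gripper open.
Joint ranges: [-3, 3], [-0.9, 2.11], [0.09, 2.58], [-1.31, 4.45], [0.11, 2.69], [-2.54, 2.54]. Speed limits (rad/s): [2.39, 2.39, 3.01, 3.14, 3.14, 3.14].

### API

Orientations are given as a unit quaternion [w, x, y, z].
In Python, from workcell import robot, imaging, status gives the robot as it stands (robot), with the cameras (imaging) and the readings (status).
- The arm moves only by the shell command python3 inch.py 'ROWS' [FORCE]. ROWS is a JSON object whose key "moves" holds a list of rows, 1 to 10 of them, each of 5 numbers: dx, dy, dz in shares of the most that a row can go, 1 being 50 mm, then a turn about the tool's z in fractions of the full range, 1 being 180 degrees, then the opening from 0.0 (shut) to 1.0 (fully open); each row shifts and turns the commanded pose from where the row before left it, along the tool's axes as they then stand; what a row does not reach is not made up. A row lasts 1/10 s, in which the tool goes at most 0.05 m and 0.15 rad, less where a joint would pass 70% of its speed; a pose out of reach is approached as far as the arm can. The fingers move at their own pace and stop on an object; FORCE is the grip in N (left out, the last holds). Time passes only in rows, so rows that do not move let the fingers close. It prints the time, the measured TCP pose, the force, the opening and the grip force at its end. A shift or turn number past 1, either way, is cut back to 1. Input that does not fit is refused with a message, and nothing moves.
- status.state(): the state, without advancing time (a new reading comes with each control period).
- imaging.get_image(name): name is "side" or "top" or "wrist"; returns a dict with "img" (384x512x3 uint8, red, green, blue), "fx", "fy", "cx", "cy" (pixels), "rvec" (rotation vector, rad) and "tvec" (3), from world to camera coordinates, as OpenCV has them. Camera axes: x right, y down, z forward; pixel columns grow to the right and rows downward; lengths in m; the calibration is good to about 2 mm. A picture is of the moment at which its call begins. There is no depth.
- robot.hand_in(): hands the job in; it is judged then, once.
The state is a dict: "t": time; "joint_pos": joint angles; "dq": joint speeds; "joint_torque": joint torques, N m; "tcp_pos": TCP position; "tool_rot": TCP orientation; "wrist_force": force on the tool from outside, world axes, zero at the start; "ft_torque": the same for the moment, N m; "opening": opening from 0.0 (shut) to 1.0 (fully open); "finger_force": force on a finger pad.
Only numpy, scipy, OpenCV 4.12 (cv2) and the standard library are available. Lean on these libraries where they do the work, as an engineer would, in place of code of your own. Each camera call takes 0.05 s, during which the arm holds its last target. There are 200 camera calls.

## Working session

There is one attempt and no reset: what is moved stays moved. The work goes in short steps, Python scripts to look and compute and a shell command to move; the robot and the scene stay as the last step left them, time stands still between calls to the robot, and variables do not carry over. Pictures are saved under pics/ and viewed, at most 16 in all, crops included, and the job is handed in when it is done.

```bash
ls; mkdir -p pics
python3 - <<'E'
from workcell import robot, imaging, status
import cv2,numpy as np
s=status.state();print(s['t'],s['tcp_pos'],s['tool_rot'],s['opening'])
for n in ("side","top"):
    d=imaging.get_image(n);cv2.imwrite(f"pics/{n}0.png",d["img"][:,:,::-1])
    R=cv2.Rodrigues(np.array(d["rvec"]))[0];print(n,d["fx"],-R.T@np.array(d["tvec"]).ravel(),R[2])
E
```

```text
inch.py
pics
workcell.py
0.0 [0.1494702  0.60628442 0.23052593] [-1.26047233e-04  1.20612930e-01  9.92699302e-01 -7.75814577e-04] 0.9998033408586234
side 398.10612007764655 [0.32158226 0.7441292  0.4212599 ] [ 0.28282739 -0.85645876 -0.43184148]
top 474.7324208434668 [ 0.32936055 -0.03096809  1.16378105] [ 0.19658829  0.01927533 -0.98029664]
```

View pics/side0.png

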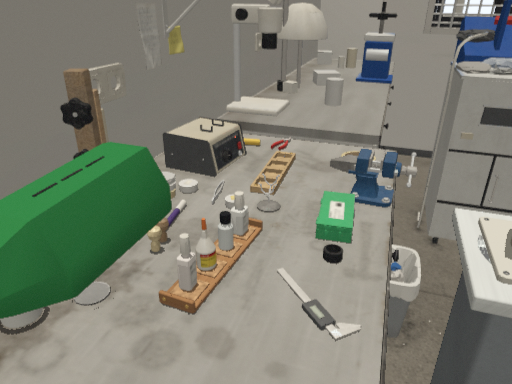

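View pics/top0.png

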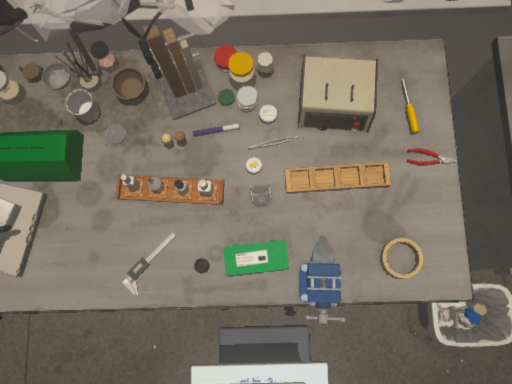

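Stand with bottles: top view (117–223, ~190); the caps left to right are at x = 129, 156, 181 and 205. The rack with four pockets is at (285–390, ~178). In the side view the order from near to far is white-capped, glue (orange nozzle), black-capped flask, white-capped. Next: rough positions, then the wrist camera.

```bash
cat > h.py <<'E'
import cv2,numpy as np
from workcell import robot, imaging, status
from scipy.spatial.transform import Rotation as Ro
def cam(n,f=None):
    d=imaging.get_image(n)
    d['R']=cv2.Rodrigues(np.array(d["rvec"],float))[0];d['t']=np.array(d['tvec'],float).ravel();d['C']=-d['R'].T@d['t']
    if f: cv2.imwrite(f,d['img'][:,:,::-1])
    return d
def ray(d,p):
    v=d['R'].T@np.array([(p[0]-d['cx'])/d['fx'],(p[1]-d['cy'])/d['fy'],1.]);return v/np.linalg.norm(v)
def onz(d,p,z):
    v=ray(d,p);return d['C']+v*(z-d['C'][2])/v[2]
def proj(d,P):
    c=d['R']@np.array(P)+d['t'];return np.array([d['fx']*c[0]/c[2]+d['cx'],d['fy']*c[1]/c[2]+d['cy']])
def tri(obs):
    A=0;b=0
    for d,p in obs:
        v=ray(d,p);M=np.eye(3)-np.outer(v,v);A=A+M;b=b+M@d['C']
    X=np.linalg.solve(A,b);return X,[np.linalg.norm(proj(d,X)-p) for d,p in obs]
def R():
    q=status.state()['tool_rot'];return Ro.from_quat([q[1],q[2],q[3],q[0]]).as_matrix()
def delta(P,az):  # needed tool-frame shift to TCP P and turn so tool y has world azimuth az
    s=status.state();M=R();y=M[:,1];a=np.arctan2(y[1],y[0])
    print('tcp',np.round(s['tcp_pos'],4),'az',round(a,3),'shift',np.round(M.T@(np.array(P)-s['tcp_pos']),4),'turn',round(-(az-a),3),'t',s['t'])
E
python3 - <<'E'
from h import *
d=cam('top');
for p in [(117,190),(223,192),(285,180),(390,175)]: print(p,onz(d,p,.015))
s=cam('side')
for a,b in [((240,195),(205,184)),((185,238),(128,179)),((130,150),(80,140))]: print(tri([(s,a),(d,b)]))
w=cam('wrist');M=R();print('wrist cam in tool',M.T@(w['C']-status.state()['tcp_pos']),M.T@w['R'][2],w['fx'])
delta([.45,.2,.33],0)
E
```

```text
(117, 190) [0.57170109 0.34340612 0.015     ]
(223, 192) [0.55831615 0.07931065 0.015     ]
(285, 180) [ 0.58375527 -0.07481126  0.015     ]
(390, 175) [ 0.5880701 -0.3339014  0.015    ]
(array([0.5642482 , 0.11420591, 0.08591029]), [np.float64(0.13120991679429275), np.float64(0.10657841564450572)])
(array([0.58237105, 0.29364086, 0.09354345]), [np.float64(1.3092214132226567), np.float64(0.8467964478479926)])
(array([0.62620739, 0.34501334, 0.24777795]), [np.float64(2.214443619990451), np.float64(1.3568101753556538)])
wrist cam in tool [ 0.07885722 -0.00042327 -0.14293376] [-3.06226781e-01  3.71536685e-04  9.51958518e-01] 267.174655672929
tcp [0.1496 0.6066 0.231 ] az 1.329 shift [-0.389  -0.3229 -0.0988] turn 1.329 t 0.25
```

Units first: shifts go in shares of 50 mm and turns go in shares of 180 degrees. So -0.037 m is -0.74, -0.031 m is -0.62.

```bash
python3 inch.py '{"moves": [[-0.7, -0.58, -0.4, 0, 1], [-0.74, -0.62, -0.2, 0, 1], [-0.74, -0.62, -0.2, 0, 1], [-0.74, -0.62, -0.2, 0, 1], [-0.74, -0.62, -0.2, 0, 1], [-0.74, -0.62, -0.2, 0, 1], [-0.74, -0.62, -0.2, 0, 1], [-0.74, -0.62, -0.2, 0, 1], [-0.74, -0.62, -0.2, 0, 1], [-0.6, -0.6, 0, 0, 1]]}' 60
python3 inch.py '{"moves": [[0, 0, 0, 0.0446, 1], [0, 0, 0, 0.0446, 1], [0, 0, 0, 0.0446, 1], [0, 0, 0, 0.0446, 1], [0, 0, 0, 0.0446, 1], [0, 0, 0, 0.0446, 1], [0, 0, 0, 0.0446, 1], [0, 0, 0, 0.0446, 1], [0, 0, 0, 0.0446, 1], [0, 0, 0, 0.0223, 1]]}'
python3 - <<'E'
from h import *
delta([.47,.2,.3],0); w=cam('wrist','pics/w1.png');print(w['C'],proj(w,[.565,.211,.01]),proj(w,[.586,-.204,.01]))
print(status.state()['joint_pos'])
E
```

```text
t: 1.25
tcp_pos: [0.4285, 0.2207, 0.333]
tool_rot: [0.001, 0.121, 0.993, 0.001]
wrist_force: [0.9, 0.1, 0.3]
opening: 0.999
finger_force: 0.0
t: 2.25
tcp_pos: [0.4265, 0.2222, 0.3313]
tool_rot: [-0.0, 0.709, 0.705, -0.0]
wrist_force: [-0.5, -0.1, -0.2]
opening: 1.002
finger_force: 0.0
tcp [0.4265 0.2222 0.3313] az -0.006 shift [-0.022   0.0436  0.0313] turn -0.006 t 2.25
[0.42642545 0.30037272 0.47433814] [333.18882457 160.59334904] [326.98060437 344.67872371]
[4.55623737e-01 9.39510667e-02 1.83073120e+00 3.05445194e-05
 1.21705914e+00 4.63215776e-01]
```

View pics/w1.png

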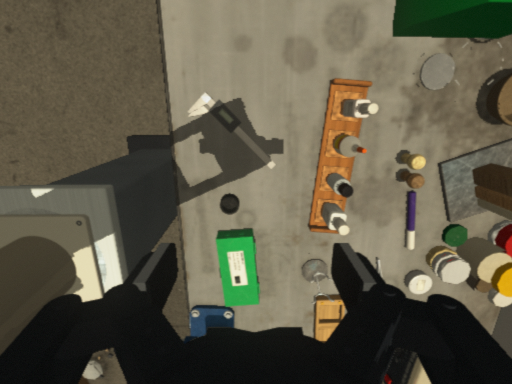

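The wrist view shows the stand with corners near (335,79), (371,82), (345,233) and (309,230), and caps near (372,107), (362,150), (345,187) and (342,228). A second place gives the baseline.

In the tool's units: 0.045 m is 0.9, 0.03 m is 0.6.

```bash
python3 inch.py '{"moves": [[0, 0.6, 0, 0, 1], [0, 0.9, 0, 0, 1], [0, 0.9, 0, 0, 1], [0, 0.4, 0, 0, 1], [0, 0, 0, 0, 1]]}'
python3 - <<'E'
from h import *
w=cam('wrist','pics/w2full.png');print(w['C'])
c=w['img'][50:260,130:390,::-1];cv2.imwrite('pics/w2.png',cv2.resize(c,None,fx=2.8,fy=2.8,interpolation=cv2.INTER_CUBIC))
print(proj(w,[.565,.211,.01]))
E
cat pics/../pics/w2.png | wc -c; python3 -c "
import cv2;a=cv2.imread('pics/w1.png')[60:250,280:410];cv2.imwrite('pics/w1c.png',cv2.resize(a,None,fx=3.1,fy=3.1,interpolation=cv2.INTER_CUBIC))"
```

```text
t: 2.8
tcp_pos: [0.5688, 0.2219, 0.3305]
tool_rot: [0.0, 0.707, 0.707, -0.0]
wrist_force: [-0.5, -0.3, -0.4]
opening: 0.998
finger_force: 0.0
[0.56828993 0.30001475 0.47357428]
[252.13267864 160.94577735]
431921
```

View pics/w2.png

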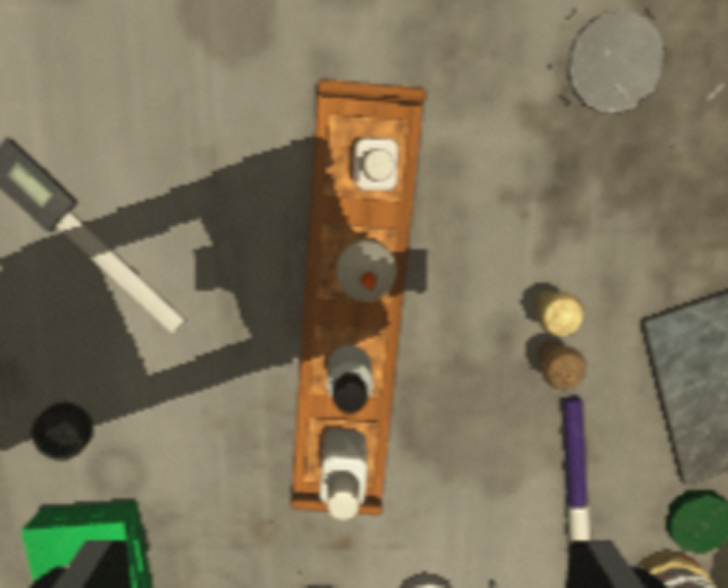

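View pics/w1c.png

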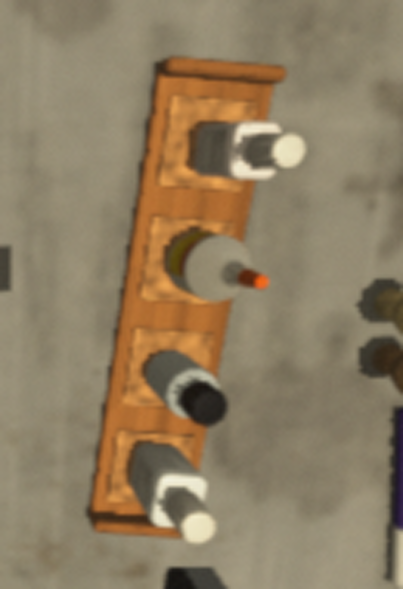

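```bash
cat > m1.py <<'E'
from h import *
import pickle
w=cam('wrist')   # w2 pose; w1 pose = same orientation, camera centre logged
w1=dict(w);w1['C']=np.array([0.42642545,0.30037272,0.47433814]);
# rebuild w1 rotation: tool az -0.006 then vs now
E
python3 - <<'E'
from h import *
w2=cam('wrist');M=R();print(np.arctan2(M[1,1],M[0,1]),M[:,2])
# w1 tool rotation from logged quaternion [0,.709,.705,0]
a=-0.006;y=np.array([np.cos(a),np.sin(a),0]);z=np.array([0,0,-1.]);M1=np.column_stack([np.cross(y,z),y,z])
w1=dict(w2);w1['R']=w2['R']@M@M1.T;w1['C']=np.array([0.42642545,0.30037272,0.47433814]);w1['t']=-w1['R']@w1['C']
print(proj(w1,[.565,.211,.01]),'want 333.19 160.59')
P2={'A':(377,165),'B':(369,281),'C':(350,392),'D':(343,504),'TL':(319,80),'TR':(426,92),'BR':(382,514),'BL':(292,508)}
P1={'A':(289,151),'B':(262,283),'C':(205,404),'D':(199,527),'TL':(163,60),'TR':(286,73),'BR':(198,533),'BL':(92,528)}
for k in P2:
    p2=np.array([130+P2[k][0]/2.8,50+P2[k][1]/2.8]);p1=np.array([280+P1[k][0]/3.1,60+P1[k][1]/3.1])
    X,e=tri([(w1,p1),(w2,p2)]);print(k,np.round(X,4),np.round(e,2))
E
```

```text
-0.0005283436949538956 [-1.61870216e-03 -4.38445484e-04 -9.99998594e-01]
[333.09549241 160.58211783] want 333.19 160.59
A [0.58   0.2983 0.114 ] [0.12 0.12]
B [0.5768 0.2438 0.1102] [0.72 0.72]
C [0.5677 0.1789 0.0811] [0.39 0.39]
D [0.5638 0.1212 0.1012] [0.26 0.26]
TL [0.5505 0.3427 0.0199] [0.48 0.48]
TR [0.6096 0.3355 0.0298] [0.56 0.55]
BR [0.5884 0.0835 0.0342] [0.57 0.57]
BL [0.5292 0.081  0.0207] [0.4 0.4]
```

In the tool's units: 0.048 m is 0.96, 0.03 m is 0.6.

```bash
python3 -c "
import cv2;a=cv2.imread('pics/side0.png')[140:310,155:305];cv2.imwrite('pics/s0c.png',cv2.resize(a,None,fx=3.5,fy=3.5,interpolation=cv2.INTER_CUBIC))"
python3 inch.py '{"moves": [[0.6, 0, 0, 0, 1], [0.96, 0, 0, 0, 1], [0.96, 0, 0, 0, 1], [0.96, 0, 0, 0, 1], [0.96, 0, 0, 0, 1], [0.96, 0, 0, 0, 1], [0.96, 0, 0, 0, 1], [0.96, 0, 0, 0, 1], [0.4, 0, 0, 0, 1], [0, 0, 0, 0, 1]]}' >/dev/null
python3 - <<'E'
from h import *
delta([.45,-.17,.33],0)
E
```

```text
tcp [0.5642 0.6111 0.3304] az 0.004 shift [-0.7807 -0.117   0.0008] turn 0.004 t 3.9
```

View pics/s0c.png

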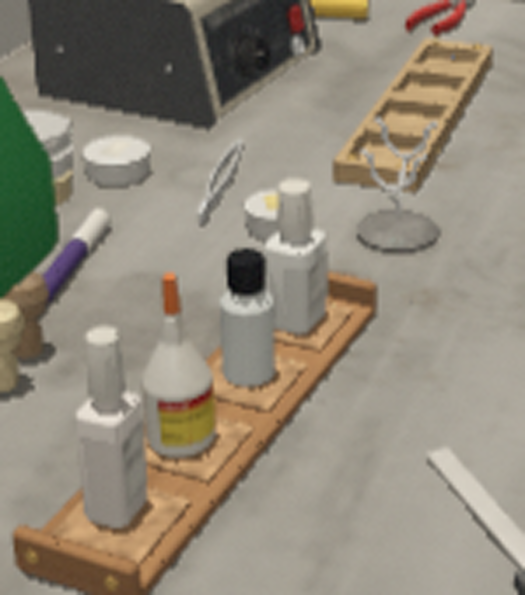

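In the tool's units: -0.048 m is -0.96, -0.03 m is -0.6.

```bash
python3 inch.py '{"moves": [[-0.6, -0.2, 0, 0, 1], [-0.96, -0.2, 0, 0, 1], [-0.96, -0.2, 0, 0, 1], [-0.96, -0.2, 0, 0, 1], [-0.96, -0.2, 0, 0, 1], [-0.96, -0.2, 0, 0, 1], [-0.96, -0.2, 0, 0, 1], [-0.96, -0.2, 0, 0, 1], [-0.96, -0.2, 0, 0, 1], [-0.96, -0.2, 0, 0, 1]]}'
python3 inch.py '{"moves": [[-0.96, -0.2, 0, 0, 1], [-0.96, -0.2, 0, 0, 1], [-0.96, -0.2, 0, 0, 1], [-0.96, -0.2, 0, 0, 1], [-0.96, 0, 0, 0, 1], [-0.96, 0, 0, 0, 1], [-0.6, 0, 0, 0, 1], [-0.2, 0, 0, 0, 1], [0, 0, 0, 0, 1]]}'
python3 - <<'E'
from h import *
w=cam('wrist','pics/r1f.png');delta([.45,-.17,.33],0);print(list(w['C']),w['R'].tolist(),proj(w,[.586,-.204,.01]))
x,y=np.int32(proj(w,[.586,-.204,.01]));print(x,y);x=max(0,min(x-110,512-220));y=max(0,y-100);print(x,y)
a=w['img'][y:y+200,x:x+220,::-1];cv2.imwrite('pics/r1.png',cv2.resize(a,None,fx=2.8,fy=2.8,interpolation=cv2.INTER_CUBIC))
E
```

```text
t: 4.9
tcp_pos: [0.464, 0.1436, 0.3316]
tool_rot: [0.0, 0.707, 0.707, 0.0]
wrist_force: [0.8, -1.2, 0.4]
opening: 1.001
finger_force: 0.0
t: 5.8
tcp_pos: [0.4249, -0.1822, 0.3313]
tool_rot: [-0.0, 0.708, 0.706, 0.0]
wrist_force: [0.3, -0.1, 0.9]
opening: 1.001
finger_force: 0.0
tcp [ 0.4251 -0.1812  0.3313] az -0.002 shift [0.0113 0.0249 0.0013] turn -0.002 t 5.85
[np.float64(0.42458698431610176), np.float64(-0.10407058632840716), np.float64(0.47441437451763024)] [[0.9999919836771481, -0.003985237833793805, 0.00038789283418958626], [-0.0039135629409451115, -0.9523103120681539, 0.3051061349002386], [-0.0008465261661509413, -0.305105207113978, -0.9523182745203342]] [345.43503337 166.67724766]
345 166
235 66
```

View pics/r1.png

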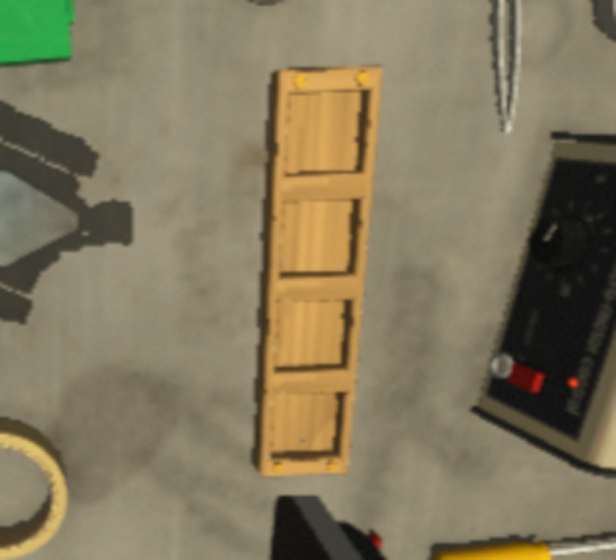

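Rack at crop corners (278,72), (382,67), (349,470) and (264,470); the pockets run from (286–368, 90–172) down to (266–345, 392–459). Second view with a baseline follows.

In the tool's units: 0.045 m is 0.9, 0.04 m is 0.8.

```bash
python3 inch.py '{"moves": [[0, 0.6, 0, 0, 1], [0, 0.9, 0, 0, 1], [0, 0.9, 0, 0, 1], [0, 0.8, 0, 0, 1], [0, 0.4, 0, 0, 1], [0, 0, 0, 0, 1]]}' |head -2
python3 - <<'E'
from h import *
w=cam('wrist','pics/r2f.png');print(list(w['C']),w['R'].tolist())
x,y=np.int32(proj(w,[.586,-.204,.01]));x=x-110;y=max(0,y-100);print(x,y)
a=w['img'][y:y+200,x:x+220,::-1];cv2.imwrite('pics/r2.png',cv2.resize(a,None,fx=2.8,fy=2.8,interpolation=cv2.INTER_CUBIC))
E
```

```text
t: 6.45
tcp_pos: [0.608, -0.1793, 0.3306]
[np.float64(0.6073160074924132), np.float64(-0.1012485535148053), np.float64(0.4737279418734551)] [[0.9999981774102097, 0.0018970495695639646, 0.00021535828140962685], [0.001741272094863328, -0.9524661702631848, 0.3046393974450342], [0.0007830375153240162, -0.30463846721501286, -0.9524677375875453]]
131 68
```

View pics/r2.png

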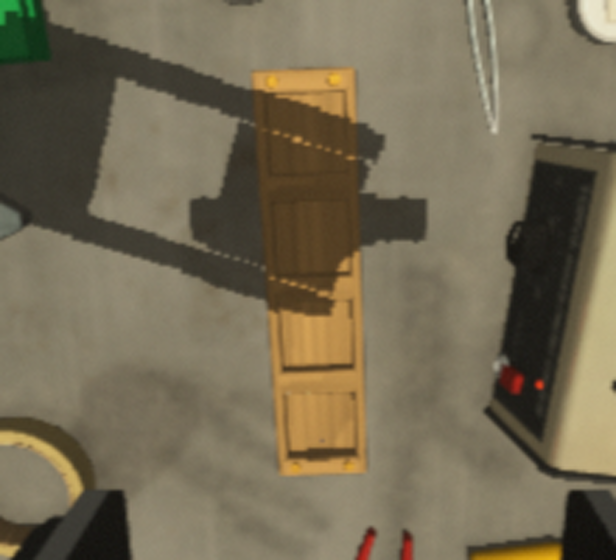

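Run:
```python
from h import *
w=cam('wrist')
def mk(C,Rm):
    d=dict(w);d['C']=np.array(C);d['R']=np.array(Rm);d['t']=-d['R']@d['C'];return d
r1=mk([0.42458698431610176,-0.10407058632840716,0.47441437451763024],[[0.9999919836771481,-0.003985237833793805,0.00038789283418958626],[-0.0039135629409451115,-0.9523103120681539,0.3051061349002386],[-0.0008465261661509413,-0.305105207113978,-0.9523182745203342]])
r2=mk([0.6073160074924132,-0.1012485535148053,0.4737279418734551],[[0.9999981774102097,0.0018970495695639646,0.00021535828140962685],[0.001741272094863328,-0.9524661702631848,0.3046393974450342],[0.0007830375153240162,-0.30463846721501286,-0.9524677375875453]])
o=lambda p,x,y,s:np.array([x+p[0]/s,y+p[1]/s])
Q={'pinTL':((300,82),(273,82)),'pinTR':((363,78),(335,79)),'pinBL':((278,465),(295,466)),'pinBR':((333,466),(347,464)),'TR':((382,67),(355,69)),'BR':((349,470),(367,470)),
'p1TR':((368,90),(348,90)),'p4TR':((347,392),(356,391)),'p4BL':((264,459),(286,459))}
for k,(a,b) in Q.items():
    a=o(a,235,66,2.8);b=o(b,131,68,2.8);X,e=tri([(r1,a),(r2,b)])
    print(k,np.round(X,4),np.round(e[0],2),'z17',np.round(onz(r1,a,.017)[:2],4),np.round(onz(r2,b,.017)[:2],4))
# bottles with side view
s=cam('side')
w2=mk([0.56828993,0.30001475,0.47357428],r2['R'])
S={'A':((102,333),(377,165)),'B':((170,278),(369,281)),'C':((246,257),(350,392)),'D':((294,186),(343,504))}
H={'A':.104,'B':.104,'C':.081,'D':.094}
for k,(a,b) in S.items():
    a=o(a,155,140,3.5);b=o(b,130,50,2.8);X,e=tri([(s,a),(w2,b)]);print(k,np.round(X,4),np.round(e,1),np.round(onz(w2,b,H[k])[:2],4))
for k,p in {'TL':(319,80),'TR':(426,92),'BR':(382,514),'BL':(292,508)}.items(): print(k,onz(w2,o(p,130,50,2.8),.022))
```

```text
pinTL [ 0.5663 -0.0853  0.0178] 0.16 z17 [ 0.5665 -0.0856] [ 0.5662 -0.0851]
pinTR [ 0.6019 -0.0835  0.0185] 0.05 z17 [ 0.6025 -0.0835] [ 0.6019 -0.0834]
pinBL [ 0.5746 -0.3274  0.0189] 0.21 z17 [ 0.5751 -0.3279] [ 0.5744 -0.3288]
pinBR [ 0.6094 -0.3248  0.0235] 0.39 z17 [ 0.6123 -0.3288] [ 0.6095 -0.3273]
TR [ 0.6134 -0.0777  0.0152] 0.1 z17 [ 0.6126 -0.0777] [ 0.6133 -0.078 ]
BR [ 0.623  -0.3313  0.018 ] 0.03 z17 [ 0.6234 -0.3318] [ 0.623  -0.3317]
p1TR [ 0.6094 -0.0895  0.0088] 0.22 z17 [ 0.6062 -0.09  ] [ 0.6094 -0.0893]
p4TR [ 0.6152 -0.275   0.0177] 0.24 z17 [ 0.6155 -0.2757] [ 0.6152 -0.2747]
p4BL [ 0.5678 -0.3274  0.0091] 0.06 z17 [ 0.5653 -0.3234] [ 0.5685 -0.3236]
A [0.5825 0.2988 0.1022] [0.1 0.1] [0.5823 0.2987]
B [0.5785 0.2431 0.0996] [0.6 0.6] [0.5791 0.2442]
C [0.5688 0.1784 0.0784] [0.8 0.9] [0.57   0.1798]
D [0.5657 0.1165 0.0904] [0.3 0.4] [0.5663 0.1186]
TL [0.55248956 0.34354529 0.022     ]
TR [0.61232155 0.33745977 0.022     ]
BR [0.59185987 0.07687452 0.022     ]
BL [0.53202645 0.08116205 0.022     ]
```

Run:
```python
from h import *
w=cam('wrist')
Rz=w['R']
def mk(C):
    d=dict(w);d['C']=np.array(C);d['t']=-d['R']@d['C'];return d
w1=mk([0.42642545,0.30037272,0.47433814]);w2=mk([0.56828993,0.30001475,0.47357428])
P=[]
for f in ('w1','w2full'):
    m=cv2.inRange(cv2.cvtColor(cv2.imread(f'pics/{f}.png'),cv2.COLOR_BGR2HSV),(50,100,20),(80,255,255))[:90]
    n,l,s,c=cv2.connectedComponentsWithStats(m);i=1+s[1:,4].argmax();print(f,s[i])
    ys,xs=np.where(l==i);j=(ys-xs*1.).argmax();P.append((xs[j],ys[j]))
print(P,tri([(w1,P[0]),(w2,P[1])]))
delta([.582,.2987,.20],-.078)
```

```text
w1 [ 393    0  119   39 4313]
w2full [ 240    0  129   39 4578]
[(np.int64(394), np.int64(35)), (np.int64(244), np.int64(35))] (array([0.55855701, 0.36573996, 0.18783274]), [np.float64(0.30556672016999836), np.float64(0.29870492449717007)])
tcp [ 0.605  -0.1808  0.3314] az -0.0 shift [ 0.4795 -0.0229  0.1315] turn 0.078 t 6.65
```

In the tool's units: 0.048 m is 0.96, 0.03 m is 0.6.

```bash
python3 inch.py '{"moves": [[0.6, 0, 0, 0, 1], [0.96, -0.04, 0, 0, 1], [0.96, -0.04, 0.2, 0, 1], [0.96, -0.04, 0.2, 0, 1], [0.96, -0.06, 0.2, 0, 1], [0.96, -0.06, 0.2, 0, 1], [0.96, -0.06, 0.2, 0, 1], [0.96, -0.06, 0.2, 0, 1], [0.96, -0.06, 0.2, 0, 1], [0.6, -0.02, 0.2, 0, 1]]}'
python3 inch.py '{"moves": [[0.6, 0, 0.2, -0.0382, 1], [0, 0, 0.2, -0.0414, 1], [0, 0, 0, -0.0414, 1], [0, 0, 0, -0.0382, 1], [0, 0, 0, 0, 1]]}'
python3 - <<'E'
from h import *
delta([.582,.2987,.068],.5)
E
```

```text
t: 7.65
tcp_pos: [0.5831, 0.2647, 0.2517]
tool_rot: [-0.0, 0.707, 0.707, 0.0]
wrist_force: [-0.0, 0.0, -0.3]
opening: 1.002
finger_force: 0.0
t: 8.15
tcp_pos: [0.5838, 0.2917, 0.2318]
tool_rot: [0.0, 0.51, 0.86, -0.0]
wrist_force: [0.0, 0.2, -0.3]
opening: 1.0
finger_force: 0.0
tcp [0.5838 0.2917 0.2318] az 0.5 shift [0.007  0.0018 0.1638] turn -0.0 t 8.15
```

In the tool's units: 0.035 m is 0.7, 0.007 m is 0.14.

```bash
python3 inch.py '{"moves": [[0.14, 0.04, 0.4, 0, 0.7], [0, 0, 0.7, 0, 0.7], [0, 0, 0.7, 0, 0.7], [0, 0, 0.6, 0, 0.7], [0, 0, 0.48, 0, 0.7], [0, 0, 0.3, 0, 0.7], [0, 0, 0.1, 0, 0.7], [0, 0, 0, 0, 0.7]]}'
python3 - <<'E'
from h import *
delta([.582,.2987,.068],.5);cam('side','pics/a1.png')
E
```

```text
t: 8.95
tcp_pos: [0.5831, 0.2991, 0.0675]
tool_rot: [-0.0, 0.511, 0.859, -0.0]
wrist_force: [-0.0, 0.5, 0.0]
opening: 0.699
finger_force: 0.0
tcp [0.5831 0.2991 0.0675] az 0.498 shift [ 0.0001 -0.0011 -0.0005] turn -0.002 t 8.95
```

View pics/a1.png

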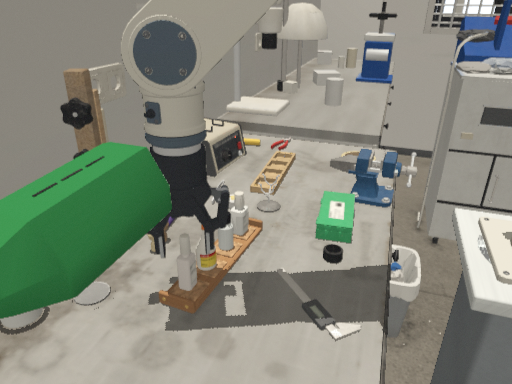

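The fingers straddle the slim bottle's cap, with tips near (160,253) and (224,228) and the cap at (186,240). Closing.

```bash
python3 inch.py '{"moves": [[0, 0, 0, 0, 0.4], [0, 0, 0, 0, 0.25], [0, 0, 0, 0, 0.1], [0, 0, 0, 0, 0], [0, 0, 0, 0, 0], [0, 0, 0, 0, 0], [0, 0, 0, 0, 0]]}' 25
python3 - <<'E'
from h import *
w=cam('side','pics/a2.png');cv2.imwrite('pics/a2c.png',cv2.resize(w['img'][160:310,130:280,::-1],None,fx=3,fy=3))
E
```

```text
t: 9.7
tcp_pos: [0.5835, 0.2994, 0.0684]
tool_rot: [0.0, 0.511, 0.86, 0.0]
wrist_force: [-1.5, -0.6, 6.7]
opening: 0.178
finger_force: 27.8
```

In the tool's units: -0.03 m is -0.6, -0.02 m is -0.4.

```bash
python3 inch.py '{"moves": [[0, 0, -0.1, 0, 0], [0, 0, -0.4, 0, 0], [0, 0, -0.6, 0, 0], [0, 0, -0.6, 0, 0], [0, 0, -0.6, 0, 0], [0, 0, -0.2, 0, 0], [0, 0, 0, 0, 0]]}'
python3 - <<'E'
from h import *
w=cam('side','pics/a3.png');cv2.imwrite('pics/a3c.png',cv2.resize(w['img'][90:310,110:290,::-1],None,fx=2.6,fy=2.6))
delta([.5913,-.2989,.15],.614)
E
```

```text
t: 10.45
tcp_pos: [0.5839, 0.2997, 0.1941]
tool_rot: [0.001, 0.511, 0.86, 0.001]
wrist_force: [-0.4, -0.0, 0.1]
opening: 0.179
finger_force: 26.8
tcp [0.583  0.2992 0.1923] az 0.499 shift [-0.5292 -0.279   0.0421] turn -0.115 t 10.5
```

View pics/a3c.png

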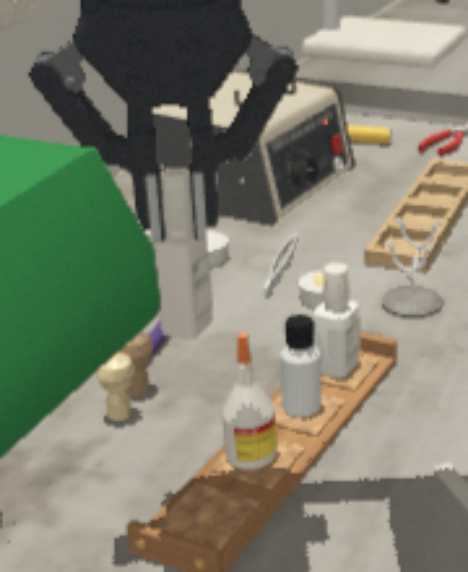

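The slim bottle hangs upright between the pads (crop 160–210, 165–335). Carrying it to the far right pocket.

In the tool's units: -0.04 m is -0.8, -0.021 m is -0.42.

```bash
python3 inch.py '{"moves": [[-0.4, -0.21, 0, 0, 0], [-0.7, -0.37, 0, 0, 0], [-0.8, -0.42, 0, 0, 0], [-0.8, -0.42, 0, 0, 0], [-0.8, -0.42, 0, 0, 0], [-0.8, -0.42, 0, 0, 0], [-0.8, -0.42, 0, 0, 0], [-0.8, -0.42, 0, 0, 0], [-0.8, -0.42, 0, 0, 0], [-0.8, -0.42, 0, 0, 0]]}'
python3 inch.py '{"moves": [[-0.8, -0.42, 0, 0, 0], [-0.8, -0.42, 0, 0, 0], [-0.7, -0.38, 0, 0, 0], [-0.6, -0.3, 0, 0, 0], [-0.3, -0.16, 0, 0, 0], [0, 0, 0, -0.0191, 0], [0, 0, 0, -0.0175, 0], [0, 0, 0, 0, 0]]}'
python3 - <<'E'
from h import *
delta([.5913,-.2989,.063],.614)
E
```

```text
t: 11.5
tcp_pos: [0.5881, -0.1259, 0.1901]
tool_rot: [-0.002, 0.511, 0.86, -0.001]
wrist_force: [1.5, 0.8, 0.4]
opening: 0.178
finger_force: 26.9
t: 12.3
tcp_pos: [0.5916, -0.3041, 0.1906]
tool_rot: [-0.001, 0.46, 0.888, 0.0]
wrist_force: [0.9, -1.0, -0.4]
opening: 0.174
finger_force: 26.9
tcp [ 0.5916 -0.3041  0.1906] az 0.615 shift [0.0041 0.0029 0.1276] turn 0.001 t 12.3
```

In the tool's units: 0.03 m is 0.6, 0.02 m is 0.4.

```bash
python3 inch.py '{"moves": [[0.08, 0.06, 0.4, 0, 0], [0, 0, 0.6, 0, 0], [0, 0, 0.6, 0, 0], [0, 0, 0.4, 0, 0], [0, 0, 0.3, 0, 0], [0, 0, 0.2, 0, 0], [0, 0, 0.04, 0, 0], [0, 0, 0, 0, 0], [0, 0, 0, 0, 0]]}'
python3 - <<'E'
from h import *
delta([.5913,-.2989,.063],.614)
w=cam('side','pics/a4.png');cv2.imwrite('pics/a4c.png',cv2.resize(w['img'][100:230,210:350,::-1],None,fx=4,fy=4))
E
```

```text
t: 13.2
tcp_pos: [0.5932, -0.3003, 0.0664]
tool_rot: [0.001, 0.46, 0.888, -0.0]
wrist_force: [-0.2, 0.0, -0.0]
opening: 0.178
finger_force: 26.9
tcp [ 0.5932 -0.3003  0.0664] az 0.614 shift [ 0.0023 -0.0008  0.0034] turn -0.0 t 13.2
```

View pics/a4c.png

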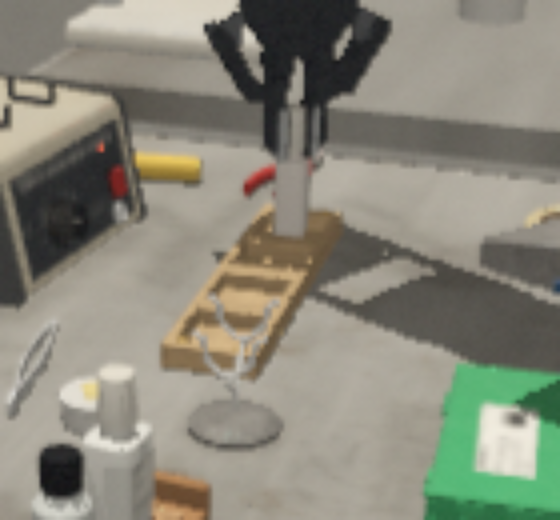

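Bottle is over the far pocket (crop 292,235). Lowering the last millimetres and releasing.

In the tool's units: 0.002 m is 0.04, -0.001 m is -0.02.

```bash
python3 inch.py '{"moves": [[0.04, -0.02, 0.04, 0, 0], [0, 0, 0.04, 0, 0], [0, 0, 0, 0, 0]]}' ; python3 inch.py '{"moves": [[0, 0, 0, 0, 0.3], [0, 0, 0, 0, 0.4], [0, 0, 0, 0, 0.5], [0, 0, 0, 0, 0.5], [0, 0, -0.4, 0, 0.6], [0, 0, -0.6, 0, 0.6], [0, 0, -0.8, 0, 0.6], [0, 0, -0.8, 0, 0.6], [0, 0, -0.4, 0, 0.6], [0, 0, 0, 0, 0.6]]}'
python3 - <<'E'
from h import *
delta([.579,.2437,.18],-.078)
E
```

```text
t: 13.55
tcp_pos: [0.5908, -0.2992, 0.0624]
tool_rot: [0.001, 0.46, 0.888, -0.0]
wrist_force: [-1.5, 1.7, 6.0]
opening: 0.179
finger_force: 28.5
t: 14.55
tcp_pos: [0.5924, -0.2999, 0.2153]
tool_rot: [0.003, 0.46, 0.888, -0.0]
wrist_force: [-0.5, -0.4, -0.1]
opening: 0.602
finger_force: 0.0
tcp [ 0.5924 -0.2999  0.2153] az 0.614 shift [0.4523 0.3021 0.0335] turn 0.692 t 14.55
```

In the tool's units: 0.0374 m is 0.748, 0.025 m is 0.5.

```bash
python3 inch.py '{"moves": [[0.5, 0.334, 0, 0, 0.8], [0.748, 0.5, 0, 0, 0.8], [0.748, 0.5, 0, 0, 0.8], [0.748, 0.5, 0, 0, 0.8], [0.748, 0.5, 0, 0, 0.8], [0.748, 0.5, 0, 0, 0.8], [0.748, 0.5, 0, 0, 0.8], [0.748, 0.5, 0, 0, 0.8], [0.748, 0.5, 0, 0, 0.8], [0.748, 0.5, 0, 0, 0.8]]}' >/dev/null
python3 inch.py '{"moves": [[0.748, 0.5, 0, 0, 0.8], [0.748, 0.5, 0, 0, 0.8], [0.4, 0.26, 0, 0.0414, 0.8], [0, 0, 0.3, 0.0446, 0.8], [0, 0, 0.4, 0.0446, 0.8], [0, 0, 0, 0.0446, 0.8], [0, 0, 0, 0.0446, 0.8], [0, 0, 0, 0, 0.8]]}'
python3 - <<'E'
from h import *
delta([.579,.2437,.037],-.078)
E
```

```text
t: 16.35
tcp_pos: [0.5757, 0.2493, 0.1744]
tool_rot: [-0.001, 0.734, 0.679, -0.001]
wrist_force: [-0.7, 0.2, -0.3]
opening: 0.798
finger_force: 0.0
tcp [0.5757 0.2493 0.1744] az -0.077 shift [-0.0052  0.0041  0.1374] turn 0.001 t 16.35
```

In the tool's units: 0.03 m is 0.6, 0.027 m is 0.54.

```bash
python3 inch.py '{"moves": [[-0.1, 0.08, 0.3, 0, 0.8], [0, 0, 0.6, 0, 0.8], [0, 0, 0.6, 0, 0.8], [0, 0, 0.54, 0, 0.8], [0, 0, 0.4, 0, 0.8], [0, 0, 0.2, 0, 0.8], [0, 0, 0.1, 0, 0.8], [0, 0, 0, 0, 0.8]]}'
python3 - <<'E'
from h import *
delta([.579,.2437,.037],-.078)
E
```

```text
t: 17.15
tcp_pos: [0.5801, 0.2441, 0.0387]
tool_rot: [-0.0, 0.733, 0.68, -0.0]
wrist_force: [-0.1, 0.7, 0.3]
opening: 0.797
finger_force: 0.0
tcp [0.5801 0.2441 0.0387] az -0.075 shift [-0.0005 -0.0011  0.0017] turn 0.003 t 17.15
```

Units first: shifts go in shares of 50 mm and turns go in shares of 180 degrees. So 0.001 m is 0.02.

```bash
python3 inch.py '{"moves": [[0, 0, 0.02, 0, 0.6], [0, 0, 0, 0, 0.45], [0, 0, 0, 0, 0.35], [0, 0, 0, 0, 0.25], [0, 0, 0, 0, 0.2], [0, 0, 0, 0, 0.2], [0, 0, 0, 0, 0.2]]}' 25
python3 inch.py '{"moves": [[0, 0, -0.1, 0, 0.2], [0, 0, -0.4, 0, 0.2], [0, 0, -0.6, 0, 0.2], [0, 0, -0.8, 0, 0.2], [0, 0, -0.8, 0, 0.2], [0, 0, -0.2, 0, 0.2], [0, 0, 0, 0, 0.2]]}'
python3 - <<'E'
from h import *
w=cam('side','pics/b3.png');cv2.imwrite('pics/b3c.png',cv2.resize(w['img'][60:310,110:320,::-1],None,fx=2.3,fy=2.3))
delta([.5891,-.237,.175],.036)
E
```

```text
t: 17.85
tcp_pos: [0.5809, 0.2447, 0.0394]
tool_rot: [0.0, 0.733, 0.68, 0.001]
wrist_force: [-0.3, -0.4, 7.3]
opening: 0.371
finger_force: 24.9
t: 18.55
tcp_pos: [0.5813, 0.2448, 0.1856]
tool_rot: [0.001, 0.733, 0.68, 0.002]
wrist_force: [0.8, -0.2, 0.1]
opening: 0.37
finger_force: 24.9
tcp [0.5802 0.2444 0.1836] az -0.076 shift [-0.4793  0.0454  0.0085] turn -0.112 t 18.6
```

View pics/b3c.png

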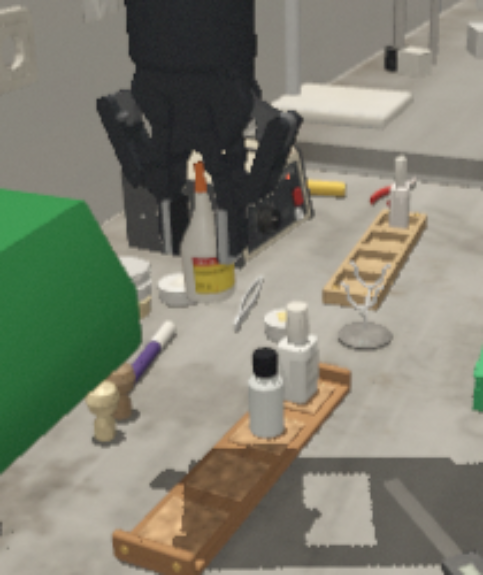

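Glue bottle is held nearly upright (nozzle 200,175; foot 210,300); the slim one stands in the far-right pocket at (400,190).

In the tool's units: -0.045 m is -0.9, 0.0043 m is 0.086.

```bash
python3 inch.py '{"moves": [[-0.5, 0.048, 0, 0, 0.2], [-0.8, 0.076, 0, 0, 0.2], [-0.9, 0.086, 0, 0, 0.2], [-0.9, 0.086, 0, 0, 0.2], [-0.9, 0.086, 0, 0, 0.2], [-0.9, 0.086, 0, 0, 0.2], [-0.9, 0.086, 0, 0, 0.2], [-0.9, 0.086, 0, 0, 0.2], [-0.9, 0.086, 0, 0, 0.2], [-0.8, 0.076, 0, 0, 0.2]]}' >/dev/null
python3 inch.py '{"moves": [[-0.7, 0.06, 0, 0, 0.2], [-0.4, 0.04, 0, -0.0175, 0.2], [0, 0, 0, -0.0175, 0.2], [0, 0, 0.4, 0, 0.2], [0, 0, 0, 0, 0.2], [0, 0, 0, 0, 0.2]]}'
python3 - <<'E'
from h import *
delta([.5891,-.237,.033],.036)
E
```

```text
t: 20.2
tcp_pos: [0.5879, -0.2321, 0.1614]
tool_rot: [-0.002, 0.695, 0.719, -0.001]
wrist_force: [-0.9, -0.2, 0.6]
opening: 0.373
finger_force: 24.9
tcp [ 0.5879 -0.2321  0.1614] az 0.034 shift [-0.0051  0.0015  0.1283] turn -0.002 t 20.2
```

In the tool's units: 0.03 m is 0.6, 0.025 m is 0.5.

```bash
python3 inch.py '{"moves": [[-0.1, 0.02, 0.2, 0, 0.2], [0, 0, 0.6, 0, 0.2], [0, 0, 0.6, 0, 0.2], [0, 0, 0.5, 0, 0.2], [0, 0, 0.3, 0, 0.2], [0, 0, 0.2, 0, 0.2], [0, 0, 0.06, 0, 0.2], [0, 0, 0.04, 0, 0.2], [0, 0, 0, 0, 0.2]]}'
python3 - <<'E'
from h import *
delta([.5891,-.237,.033],.036)
E
```

```text
t: 21.1
tcp_pos: [0.591, -0.2379, 0.0391]
tool_rot: [0.001, 0.695, 0.719, 0.0]
wrist_force: [-0.5, 0.8, -0.4]
opening: 0.37
finger_force: 24.9
tcp [ 0.591  -0.2379  0.0391] az 0.034 shift [ 0.0009 -0.0018  0.0061] turn -0.002 t 21.1
```

In the tool's units: 0.003 m is 0.06, -0.002 m is -0.04.

```bash
python3 inch.py '{"moves": [[0.02, -0.04, 0.06, 0, 0.2], [0, 0, 0.04, 0, 0.2], [0, 0, 0.02, 0, 0.2], [0, 0, 0, 0, 0.2]]}'; python3 inch.py '{"moves": [[0, 0, 0, 0, 0.45], [0, 0, 0, 0, 0.55], [0, 0, 0, 0, 0.7], [0, 0, 0, 0, 0.8], [0, 0, -0.4, 0, 0.8], [0, 0, -0.6, 0, 0.8], [0, 0, -0.8, 0, 0.8], [0, 0, -0.8, 0, 0.8], [0, 0, -0.4, 0, 0.8], [0, 0, 0, 0, 0.8]]}'
python3 - <<'E'
from h import *
delta([.569,.179,.16],-.078)
E
```

```text
t: 21.5
tcp_pos: [0.5884, -0.2369, 0.0334]
tool_rot: [0.0, 0.695, 0.719, -0.0]
wrist_force: [-3.8, 0.0, 7.3]
opening: 0.373
finger_force: 25.8
t: 22.5
tcp_pos: [0.5904, -0.2376, 0.1861]
tool_rot: [0.003, 0.695, 0.719, 0.001]
wrist_force: [1.1, -1.3, 0.6]
opening: 0.797
finger_force: 0.0
tcp [ 0.5904 -0.2376  0.1861] az 0.034 shift [ 0.4171 -0.0074  0.0249] turn 0.112 t 22.5
```

In the tool's units: 0.046 m is 0.92, 0.018 m is 0.36, 0.056 rad / 3.1416 = 0.0178.

```bash
python3 inch.py '{"moves": [[0.6, -0.01, 0, 0, 0.8], [0.92, -0.016, 0, 0, 0.8], [0.92, -0.016, 0, 0, 0.8], [0.92, -0.016, 0, 0, 0.8], [0.92, -0.016, 0, 0, 0.8], [0.92, -0.016, 0, 0, 0.8], [0.92, -0.016, 0, 0, 0.8], [0.92, -0.016, 0, 0, 0.8], [0.92, -0.016, 0, 0, 0.8], [0.36, 0, 0, 0.0178, 0.8]]}'>/dev/null
python3 inch.py '{"moves": [[0, 0, 0.2, 0.0178, 0.8], [0, 0, 0.2, 0, 0.8], [0, 0, 0, 0, 0.8]]}'
python3 - <<'E'
from h import *
delta([.569,.179,.029],-.078)
E
```

```text
t: 23.8
tcp_pos: [0.5656, 0.1782, 0.1597]
tool_rot: [-0.001, 0.734, 0.68, -0.002]
wrist_force: [-0.3, 0.4, 0.1]
opening: 0.801
finger_force: 0.0
tcp [0.5656 0.1782 0.1597] az -0.077 shift [0.0013 0.0039 0.1307] turn 0.001 t 23.8
```

In the tool's units: 0.03 m is 0.6, 0.025 m is 0.5.

```bash
python3 inch.py '{"moves": [[0.02, 0.04, 0.3, 0, 0.8], [0, 0, 0.6, 0, 0.8], [0, 0, 0.6, 0, 0.8], [0, 0, 0.5, 0, 0.8], [0, 0, 0.3, 0, 0.8], [0, 0, 0.2, 0, 0.8], [0, 0, 0.1, 0, 0.8], [0, 0, 0, 0, 0.8]]}'
python3 inch.py '{"moves": [[0, 0, 0, 0, 0.6], [0, 0, 0, 0, 0.45], [0, 0, 0, 0, 0.35], [0, 0, 0, 0, 0.2], [0, 0, 0, 0, 0.15], [0, 0, 0, 0, 0.1], [0, 0, 0, 0, 0.1]]}' 25
python3 inch.py '{"moves": [[0, 0, -0.1, 0, 0.1], [0, 0, -0.4, 0, 0.1], [0, 0, -0.6, 0, 0.1], [0, 0, -0.8, 0, 0.1], [0, 0, -0.6, 0, 0.1], [0, 0, -0.2, 0, 0.1], [0, 0, 0, 0, 0.1]]}'
python3 - <<'E'
from h import *
w=cam('side','pics/c3.png');cv2.imwrite('pics/c3c.png',cv2.resize(w['img'][60:310,130:320,::-1],None,fx=2.3,fy=2.3))
delta([.5869,-.175,.15],.036)
E
```

```text
t: 24.6
tcp_pos: [0.5695, 0.1795, 0.0322]
tool_rot: [-0.0, 0.734, 0.679, -0.0]
wrist_force: [-0.1, -0.9, -0.6]
opening: 0.802
finger_force: 0.0
t: 25.3
tcp_pos: [0.5699, 0.1798, 0.0332]
tool_rot: [0.0, 0.734, 0.679, 0.001]
wrist_force: [-0.2, -0.2, 6.0]
opening: 0.316
finger_force: 24.6
t: 26.0
tcp_pos: [0.5702, 0.1799, 0.1689]
tool_rot: [0.001, 0.734, 0.679, 0.001]
wrist_force: [0.3, -0.4, -0.5]
opening: 0.316
finger_force: 24.8
tcp [0.5692 0.1796 0.1673] az -0.078 shift [-0.3522  0.0453  0.0172] turn -0.114 t 26.05
```

View pics/c3c.png

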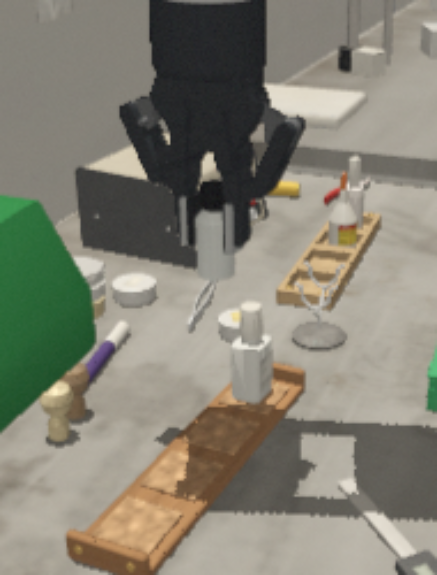

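The flask is held upright at (214,245); glue (345,215) and slim (355,190) stand in their pockets.

In the tool's units: -0.045 m is -0.9, -0.04 m is -0.8, -0.057 rad / 3.1416 = -0.0181.

```bash
python3 inch.py '{"moves": [[-0.5, 0.06, 0, 0, 0.1], [-0.8, 0.1, 0, 0, 0.1], [-0.9, 0.116, 0, 0, 0.1], [-0.9, 0.116, 0, 0, 0.1], [-0.9, 0.116, 0, 0, 0.1], [-0.9, 0.116, 0, 0, 0.1], [-0.9, 0.116, 0, 0, 0.1], [-0.7, 0.09, 0, 0, 0.1], [-0.4, 0.06, 0, 0, 0.1], [-0.14, 0.02, 0, -0.0181, 0.1]]}' >/dev/null
python3 inch.py '{"moves": [[0, 0, 0, -0.0181, 0.1], [0, 0, 0.2, 0, 0.1], [0, 0, 0.2, 0, 0.1], [0, 0, 0, 0, 0.1]]}'
python3 - <<'E'
from h import *
delta([.5869,-.175,.027],.036)
E
```

```text
t: 27.45
tcp_pos: [0.5854, -0.1739, 0.1442]
tool_rot: [-0.002, 0.694, 0.72, -0.001]
wrist_force: [0.5, -0.3, -1.1]
opening: 0.316
finger_force: 24.8
tcp [ 0.5854 -0.1739  0.1442] az 0.035 shift [-0.0013  0.002   0.1172] turn -0.001 t 27.45
```

```bash
python3 inch.py '{"moves": [[-0.02, 0, 0.3, 0, 0.1], [0, 0, 0.6, 0, 0.1], [0, 0, 0.6, 0, 0.1], [0, 0, 0.4, 0, 0.1], [0, 0, 0.2, 0, 0.1], [0, 0, 0.1, 0, 0.1], [0, 0, 0.04, 0, 0.1], [0, 0, 0, 0, 0.1]]}'
python3 - <<'E'
from h import *
delta([.5869,-.175,.027],.036)
E
```

```text
t: 28.25
tcp_pos: [0.5878, -0.176, 0.0359]
tool_rot: [0.001, 0.694, 0.72, 0.0]
wrist_force: [0.4, -0.5, 0.0]
opening: 0.315
finger_force: 24.8
tcp [ 0.5878 -0.176   0.0359] az 0.036 shift [ 0.001  -0.0009  0.0089] turn -0.0 t 28.25
```

In the tool's units: 0.004 m is 0.08, 0.003 m is 0.06.

```bash
python3 inch.py '{"moves": [[0.02, -0.02, 0.08, 0, 0.1], [0, 0, 0.06, 0, 0.1], [0, 0, 0.03, 0, 0.1], [0, 0, 0, 0, 0.1], [0, 0, 0, 0, 0.1]]}'; python3 inch.py '{"moves": [[0, 0, 0, 0, 0.4], [0, 0, 0, 0, 0.5], [0, 0, 0, 0, 0.7], [0, 0, 0, 0, 0.8], [0, 0, -0.4, 0, 0.8], [0, 0, -0.6, 0, 0.8], [0, 0, -0.8, 0, 0.8], [0, 0, -0.8, 0, 0.8], [0, 0, -0.4, 0, 0.8], [0, 0, 0, 0, 0.8]]}'
python3 - <<'E'
from h import *
delta([.566,.1175,.16],-.078)
E
```

```text
t: 28.75
tcp_pos: [0.5864, -0.1749, 0.0272]
tool_rot: [0.0, 0.694, 0.72, 0.0]
wrist_force: [-1.3, 1.0, 5.0]
opening: 0.315
finger_force: 25.2
t: 29.75
tcp_pos: [0.5884, -0.1755, 0.1805]
tool_rot: [0.003, 0.694, 0.72, 0.001]
wrist_force: [0.2, 0.6, -0.2]
opening: 0.796
finger_force: 0.0
tcp [ 0.5884 -0.1755  0.1805] az 0.036 shift [ 0.2937 -0.012   0.0198] turn 0.114 t 29.75
```

In the tool's units: 0.046 m is 0.92, 0.033 m is 0.66, 0.057 rad / 3.1416 = 0.0181.

```bash
python3 inch.py '{"moves": [[0.6, -0.02, 0, 0, 0.8], [0.92, -0.04, 0, 0, 0.8], [0.92, -0.04, 0, 0, 0.8], [0.92, -0.04, 0, 0, 0.8], [0.92, -0.04, 0, 0, 0.8], [0.92, -0.04, 0, 0, 0.8], [0.66, -0.02, 0, 0.0181, 0.8], [0, 0, 0.2, 0.0181, 0.8], [0, 0, 0.2, 0, 0.8], [0, 0, 0, 0, 0.8]]}'
python3 - <<'E'
from h import *
delta([.566,.1175,.033],-.078)
E
```

```text
t: 30.75
tcp_pos: [0.562, 0.117, 0.1543]
tool_rot: [-0.001, 0.734, 0.68, -0.002]
wrist_force: [-0.3, -0.3, -0.0]
opening: 0.798
finger_force: 0.0
tcp [0.562  0.117  0.1543] az -0.076 shift [0.0009 0.0044 0.1213] turn 0.002 t 30.75
```

In the tool's units: 0.03 m is 0.6, 0.02 m is 0.4.

```bash
python3 inch.py '{"moves": [[0, 0.04, 0.3, 0, 0.8], [0, 0, 0.6, 0, 0.8], [0, 0, 0.6, 0, 0.8], [0, 0, 0.4, 0, 0.8], [0, 0, 0.3, 0, 0.8], [0, 0, 0.14, 0, 0.8], [0, 0, 0.06, 0, 0.8], [0, 0, 0, 0, 0.8]]}'
python3 inch.py '{"moves": [[0, 0, 0, 0, 0.6], [0, 0, 0, 0, 0.45], [0, 0, 0, 0, 0.35], [0, 0, 0, 0, 0.2], [0, 0, 0, 0, 0.15], [0, 0, 0, 0, 0.1], [0, 0, 0, 0, 0.1]]}' 25
python3 inch.py '{"moves": [[0, 0, -0.1, 0, 0.1], [0, 0, -0.4, 0, 0.1], [0, 0, -0.6, 0, 0.1], [0, 0, -0.8, 0, 0.1], [0, 0, -0.6, 0, 0.1], [0, 0, -0.2, 0, 0.1], [0, 0, 0, 0, 0.1]]}'
python3 - <<'E'
from h import *
w=cam('side','pics/d3.png');cv2.imwrite('pics/d3c.png',cv2.resize(w['img'][60:290,130:330,::-1],None,fx=2.3,fy=2.3))
delta([.5847,-.1131,.15],.036)
E
```

```text
t: 31.55
tcp_pos: [0.5661, 0.1173, 0.037]
tool_rot: [0.0, 0.734, 0.679, 0.0]
wrist_force: [0.3, 0.4, 0.9]
opening: 0.804
finger_force: 0.0
t: 32.25
tcp_pos: [0.5662, 0.1175, 0.0375]
tool_rot: [0.0, 0.734, 0.679, 0.0]
wrist_force: [-0.6, -0.9, 6.4]
opening: 0.313
finger_force: 25.5
t: 32.95
tcp_pos: [0.5665, 0.1175, 0.1732]
tool_rot: [0.001, 0.734, 0.679, 0.001]
wrist_force: [-0.4, 0.5, -1.5]
opening: 0.309
finger_force: 24.8
tcp [0.5655 0.1173 0.1716] az -0.078 shift [-0.2282  0.0371  0.0216] turn -0.114 t 33.0
```

View pics/d3c.png

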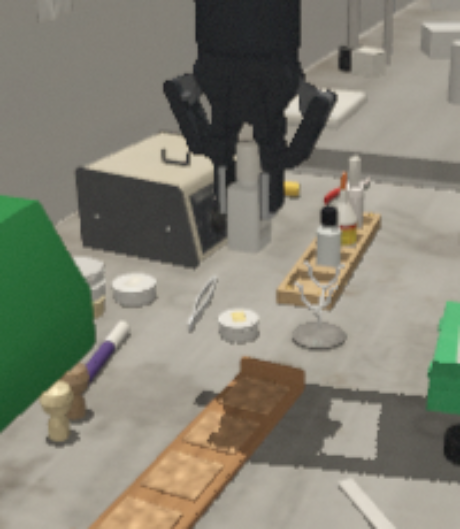

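Broad bottle is held upright at (248,200); flask, glue and slim stand in the rack.

In the tool's units: -0.042 m is -0.84, -0.03 m is -0.6, -0.057 rad / 3.1416 = -0.0181.

```bash
python3 inch.py '{"moves": [[-0.4, 0.06, 0, 0, 0.1], [-0.7, 0.12, 0, 0, 0.1], [-0.84, 0.14, 0, 0, 0.1], [-0.84, 0.14, 0, 0, 0.1], [-0.84, 0.14, 0, 0, 0.1], [-0.6, 0.1, 0, 0, 0.1], [-0.3, 0.04, 0, -0.0181, 0.1], [-0.04, 0, 0, -0.0181, 0.1], [0, 0, 0.2, 0, 0.1], [0, 0, 0.2, 0, 0.1]]}'
python3 inch.py '{"moves": [[0, 0, 0, 0, 0.1]]}'>/dev/null
python3 - <<'E'
from h import *
delta([.5847,-.1131,.031],.036)
E
```

```text
t: 34.0
tcp_pos: [0.5839, -0.1125, 0.1495]
tool_rot: [-0.001, 0.695, 0.719, -0.001]
wrist_force: [0.3, 0.6, -1.0]
opening: 0.31
finger_force: 24.8
tcp [ 0.583  -0.1119  0.1487] az 0.036 shift [-0.0014  0.0022  0.1177] turn -0.0 t 34.1
```

In the tool's units: 0.03 m is 0.6, 0.02 m is 0.4.

```bash
python3 inch.py '{"moves": [[-0.02, 0, 0.3, 0, 0.1], [0, 0, 0.6, 0, 0.1], [0, 0, 0.6, 0, 0.1], [0, 0, 0.4, 0, 0.1], [0, 0, 0.2, 0, 0.1], [0, 0, 0.1, 0, 0.1], [0, 0, 0.04, 0, 0.1], [0, 0, 0, 0, 0.1]]}'
python3 - <<'E'
from h import *
delta([.5847,-.1131,.031],.036)
E
```

```text
t: 34.9
tcp_pos: [0.5855, -0.1139, 0.0403]
tool_rot: [0.0, 0.694, 0.72, 0.0]
wrist_force: [-0.0, 0.2, -0.1]
opening: 0.308
finger_force: 24.8
tcp [ 0.5855 -0.1139  0.0403] az 0.036 shift [ 0.0008 -0.0008  0.0093] turn 0.0 t 34.9
```

In the tool's units: 0.004 m is 0.08, 0.003 m is 0.06.

```bash
python3 inch.py '{"moves": [[0.02, -0.02, 0.08, 0, 0.1], [0, 0, 0.06, 0, 0.1], [0, 0, 0.03, 0, 0.1], [0, 0, 0.01, 0, 0.1], [0, 0, 0, 0, 0.1]]}'; python3 inch.py '{"moves": [[0, 0, 0, 0, 0.4], [0, 0, 0, 0, 0.5], [0, 0, 0, 0, 0.7], [0, 0, 0, 0, 0.8], [0, 0, -0.4, 0, 0.8], [0, 0, -0.6, 0, 0.8], [0, 0, -0.8, 0, 0.8], [0, 0, -0.8, 0, 0.8], [0, 0, -0.8, 0, 0.8], [0, 0, -0.2, 0, 0.8]]}'
python3 inch.py '{"moves": [[0.6, -0.4, -0.4, 0, 0.8], [0.8, -0.4, -0.4, 0, 0.8], [0.8, -0.4, 0, 0, 0.8], [0.8, -0.4, 0, 0, 0.8], [0, 0, 0, 0, 0.8]]}'
python3 - <<'E'
from h import *
w=cam('wrist','pics/ef.png');s=cam('side')
x,y=np.int32(proj(w,[.588,-.206,.03]));a=w['img'][max(0,y-100):y+100,max(0,x-110):x+110,::-1]
b=s['img'][130:210,240:310,::-1]
cv2.imwrite('pics/e.png',np.hstack([cv2.resize(a,(440,400),interpolation=cv2.INTER_CUBIC),cv2.resize(b,(350,400),interpolation=cv2.INTER_CUBIC)]));print(a.shape,x,y)
for yy in (.093,.031,-.031,-.093):
    P=np.array([.588,-.206,.017])+yy*np.array([-.036,.999,0]);print((proj(w,P)-[max(0,x-110),max(0,y-100)])*[440/a.shape[1],400/a.shape[0]])
E
```

```text
t: 35.4
tcp_pos: [0.584, -0.1129, 0.0315]
tool_rot: [0.0, 0.694, 0.72, 0.0]
wrist_force: [-2.0, 1.1, 6.1]
opening: 0.317
finger_force: 25.6
t: 36.4
tcp_pos: [0.5864, -0.1134, 0.2157]
tool_rot: [0.003, 0.694, 0.72, 0.002]
wrist_force: [0.7, -0.1, 0.2]
opening: 0.799
finger_force: 0.0
t: 36.9
tcp_pos: [0.4955, 0.0374, 0.2502]
tool_rot: [-0.001, 0.693, 0.721, -0.001]
wrist_force: [-0.6, -0.6, 0.1]
opening: 0.801
finger_force: 0.0
(172, 220, 3) 304 312
[225.07296071 110.80891955]
[220.42467193 186.24468884]
[216.15219333 255.58154072]
[212.2117198  319.53037572]
```

View pics/e.png

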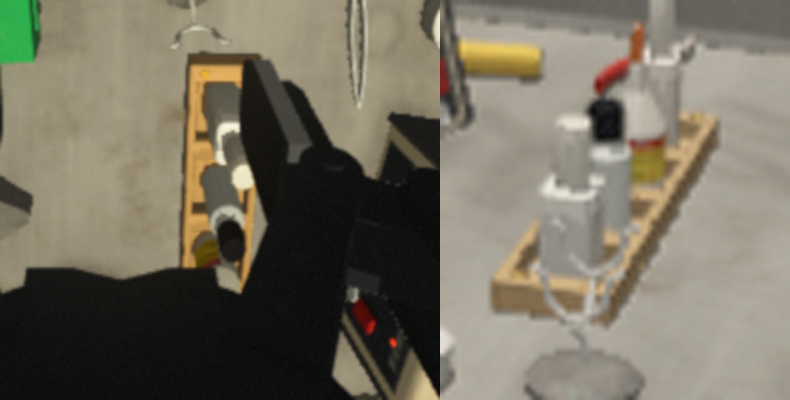

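All four stand upright in their pockets: broad, flask, glue, slim from left to right. In the side crop they are at (573,220), (607,170), (645,130) and (663,90).

```bash
python3 -c "
from workcell import robot, imaging, status
print(robot.hand_in())"
```

```text
the job is handed in; nothing more can be done
None
```

I moved all four bottles into the rack in reverse order (left to right: broad, round, glue, slim); the last pictures show each standing upright in its pocket, and I handed the job in after about 37 s, with no verdict returned.

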